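# Kettle on the free burner, control knob back on its D-shaft and held pressed

## Robot

A 6-joint arm with a two-finger parallel gripper is mounted at the origin on the work surface. World frame = base frame: x ahead of the robot, y to its left, z up, the work surface at z = 0. Lengths are in m, angles in rad, forces in N, time in s.
With the tool pointing down it reaches from about 0.275 to 0.85 m from the base axis. Payload 5.2 kg.
Tool frame: the origin (TCP) lies at the very end of the fingers, on their centre line; the grasp point (between the pads) lies 19 mm behind it; z points along the fingers, y is the direction in which the jaws open and shut (so a half turn about z gives the same grasp; the last joint's range is limited). The gripper opens to 85 mm and grips with 20 to 120 N. Pads are 22 mm wide; open, the fingers measure 114 mm over their backs; the gripper's body (76 mm by 85 mm) begins 54 mm behind the grasp point. The pads swing forward as they close: fully open they stand 13 mm farther back than shut.
Start: joints at [0.926, 0.259, 1.535, -0, 1.348, -0.203], TCP at [0.235, 0.497, 0.231] pointing down, gripper open.
Joint ranges: [-3.14, 3.14], [-0.91, 2.08], [0.19, 2.58], [-1.22, 4.36], [0.22, 2.71], [-3.12, 3.12]. Speed limits (rad/s): [2.57, 2.57, 3.14, 3.14, 3.14, 3.14].

## Interface

Orientations are given as [roll, pitch, yaw] about the fixed x, y, z axes, in that order (R = Rz(yaw) Ry(pitch) Rx(roll)).
In Python, from workcell import telemetry, eyes, order gives the robot as it stands.
- The arm moves only by the tool play_rows, never from a script. Its argument "increments" is a list that holds one entry, the list of rows, each a list of 7 numbers: the shift along the tool's x, y, z in units of 50 mm (1.0 is 50 mm), then the turn, a rotation vector about the tool's x, y, z in units of 8 degrees (1.0 is 8 degrees), then the finger opening in mm, from 0 to 85.4. In form: [[[x, y, z, ax, ay, az, gripper], ...]]. A call has 1 to 12 rows; each row shifts and turns the commanded pose from where the row before left it, along the tool's axes as they then stand; what a row does not reach is not made up. A row lasts 1/8 s, in which the tool goes at most 62.5 mm and 10.7 degrees, less where a joint would pass 70% of its speed; a pose out of reach is approached as far as the arm can. A call is refused whole if a number of a shift passes 1 or a number of a turn 1, either way. A call with a gripper value outside its range is refused whole. The fingers move at their own pace and stop on an object; "newtons" is the grip in N (left out, the last holds). Time passes only in rows, so rows that do not move let the fingers close. It gives the time, the measured TCP pose, the force and the opening at its end, in the units of the state.
- telemetry.sense(): the state, without advancing time (a new reading comes with each control period).
- eyes.snapshot(name): name is "side" or "top" or "wrist"; returns (picture, depth): 420x560x3 uint8, blue, green, red; 420x560 float32, m along the optical axis (not along the pixel's ray), 0 where there is no reading.
- eyes.get_calibration(name): a dict with "fx", "fy", "cx", "cy" (pixels), "world_from_camera" (4x4, takes a point from camera to world coordinates); the wrist camera has in their place "tool_from_camera" (4x4, takes a point from camera to tool coordinates, whose origin is the TCP and whose axes are the flange's). Camera axes: x right, y down, z forward; pixel columns grow to the right and rows downward; lengths in m; the calibration is good to about 2 mm. The wrist camera is an equidistant fisheye: a pixel r from the principal point sees the ray r / f radians off the axis. A picture is of the moment at which its call begins: read the wrist's pose just before it. get_calibration takes no time and is no camera call.
- order.hand_in(): hands the job in, once; it reports no verdict.
The state is a dict: "t": time; "joints": joint angles; "joint_velocities": joint speeds; "tau": joint torques, N m; "position": TCP position; "eef_rot": TCP orientation; "wrist_force": force on the tool from outside, world axes, zero at the start; "ft_torque": the same for the moment, N m; "opening": finger opening in m.
Only numpy, scipy, OpenCV 4.12 (cv2) and the standard library are available. Lean on these libraries where they do the work, as an engineer would, in place of code of your own. Each camera call takes 0.05 s, during which the arm holds its last target.

## Task

Get the gas hob's free burner ready to light: stand the kettle upright and centred on the burner that has no pot, with its spout pointing away from the controls, and let go of it. Then pick up the loose control knob, turn it so that its D-shaped bore matches the bare D-shaft in front of that burner, push it fully home on the shaft and press it down so that the sprung shaft goes in almost to its stop; finish while still holding the knob pressed down, and leave everything else where it stands.

Things in the scene. Friction and masses are not known exactly. Their poses are not given: they have to be found in the camera images.
- free_place: The free burner, without pot. Origin on its axis on the hob's top face; x points away from the controls, z up. Its black diagonal cross grate (arms 90 mm long) carries a vessel with the underside 20 mm above this origin. The bare shaft stands 160 mm from here towards -x. The other burner, left or right of it, carries the pot and has its knob in place
- spindle_tip (a point): Centre of the top end of the bare upright steel D-shaft: 16 mm diameter, one flat 4 mm from the axis, top 3 mm tapered; at rest this point is 30 mm above the hob's top face. x points from the axis squarely out of the flat, z up. The shaft does not turn; it only slides down against a spring
- spindle (a joint): How far the D-shaft is pressed in (m): 0 at rest, 0.006 at its stop; a spring pushes it back up with 4 N at rest and 9 N at the stop
- knob: Loose black control knob, 45 g, lying underside down on the table: oblong, 40 mm high, two flat parallel sides 28 mm apart (from x = -14 to +14 mm), round at one end (24 mm from the axis), narrowing to a nose at the other (30 mm from the axis); a light ridge on top points to the nose. Origin on the bore's axis at the underside; x points to the nose, z up
- knob_bore (a point): Centre of the roof of the knob's bore, 18 mm above its underside; it meets spindle_tip when fully home (underside then 12 mm above the hob's top face, 6 mm with the shaft at its stop). The D-shaped bore opens downward, about 0.9 mm clearance all round; its flat is on the nose side, so the nose must point along the x of spindle_tip
- kettle: Small steel kettle, body 130 mm in diameter and 80 mm high, underside flat, about 0.35 to 0.65 kg. Origin at the centre of the underside; x points to the spout, z up
- kettle_handle (a point): Middle of the kettle's fixed black overhead handle bar, 135 mm above the underside on the axis: bar along the kettle's x, about 70 mm free length, 18 mm wide, 15 mm thick; 34 mm free height below it to the lid's knob
- kettle_spout (a point): Tip of the kettle's spout, 98 mm from the axis along x, 86 mm above the underside
- pot: Bystander, leave it: lidded aluminium pot, diameter 150 mm, 81 mm high with its knob, standing on the other burner; origin at the centre of its underside
- shaker: Bystander, leave it: glass salt shaker with steel cap, diameter 36 mm, 71 mm high; origin at the centre of its underside
- mill: Bystander, leave it: wooden pepper mill, diameter 36 mm, 95 mm high; origin at the centre of its underside
- timer: Bystander, leave it: round white kitchen timer, diameter 50 mm, 34 mm high, at the far edge of the hob between the burners; origin at the centre of its underside
- spoon: Bystander, leave it: wooden spoon lying down, 190 mm long; origin near the middle of its length, on its underside
- bowl: Bystander, leave it: small steel bowl, diameter 100 mm, 45 mm high; origin at the centre of its underside
- hob: The fixed two-burner gas hob: steel box, top face 50 mm above the table, 340 mm deep, 520 mm wide, two burners side by side 250 mm apart, controls on the robot's side. Origin at the centre of its underside, x away from the controls
- valve: The bare control: the flat disc with the D-shaft in it; origin on the shaft's axis on the hob's top face, x towards the flat's side. The disc is 60 mm in diameter, 2 mm high; a short black raised line beside it, 32 to 52 mm from the axis, marks the side of the flat
Things that resemble listed ones, but are neither listed nor needed, are in the scene too. Leave any green look-alike of the knob alone.

How it is judged:
By the outcome, as a careful person would: the job done as asked, in the order asked, and still so for the second after the job is handed in, while the arm keeps its last pose, push and grip.
It also fails if it takes over 61 s, if anything falls off the work surface, if the arm or the gripper's body presses on something with over 40 N, if the wrist force passes 120 N, or if a joint passes its speed limit or range.

## Working session

There is one attempt and no reset: what is moved stays moved. The work goes in short steps, Python scripts to look and compute and a tool call to move; the robot and the scene stay as the last step left them, time stands still between calls to the robot, and variables do not carry over. Pictures are saved under pics/ and viewed, and the job is handed in when it is done.

Besides the shell and the picture viewer there is one more tool, called after "Emit:" as name(argument=value, ...) on one line, values as JSON. play_rows: Moves the arm, as the interface text tells. Its arguments: {"type":"object","properties":{"increments":{"type":"array"},"newtons":{"type":"number"}},"required":["increments"]}

```bash
ls; mkdir -p pics; python3 - <<'E'
from workcell import telemetry, eyes, order
import cv2,numpy as np
print(telemetry.sense())
for n in ["side","top","wrist"]:
    p,d=eyes.snapshot(n); cv2.imwrite(f"pics/{n}0.png",p); np.save(f"pics/{n}0.npy",d); print(n,eyes.get_calibration(n))
E
```

```text
pics
{'t': 0.0, 'joints': array([ 9.26186788e-01,  2.59335767e-01,  1.53610583e+00,  9.90002726e-06,
        1.34794519e+00, -2.02796988e-01]), 'joint_velocities': array([-0.0004908 ,  0.00121387,  0.00114069,  0.00074983,  0.00067898,
       -0.00085386]), 'tau': array([ 1.11050907e-03, -4.46043599e+01, -2.90578455e+01, -4.24100426e-04,
        1.15766516e-02,  1.63567336e-06]), 'position': array([0.23482421, 0.49677696, 0.23046943]), 'eef_rot': array([-3.13983723e+00, -3.70808747e-04,  2.69977758e+00]), 'wrist_force': array([0.18151534, 0.11231776, 0.98456648]), 'ft_torque': array([ 0.06225377,  0.0447481 , -0.00551415]), 'opening': 0.0852777503862252}
side {'fx': 489.3047840092846, 'fy': 489.3047840092846, 'cx': 274.50304962188994, 'cy': 211.94437934032135, 'world_from_camera': array([[-0.99567986, -0.07156626,  0.05915979,  0.48758806],
       [-0.09199278,  0.67380769, -0.73315792,  0.7466989 ],
       [ 0.01260705, -0.73543285, -0.67748032,  0.88295822],
       [ 0.        ,  0.        ,  0.        ,  1.        ]])}
top {'fx': 475.1928583239412, 'fy': 475.1928583239412, 'cx': 277.72966411325586, 'cy': 202.90242255786754, 'world_from_camera': array([[-0.01320838, -0.97812825,  0.2075829 ,  0.32483493],
       [-0.99990334,  0.01382166,  0.00150423, -0.11263893],
       [-0.00434047, -0.20754296, -0.97821627,  1.20213171],
       [ 0.        ,  0.        ,  0.        ,  1.        ]])}
wrist {'fx': 325.19226210127806, 'fy': 325.19226210127806, 'cx': 280.1259297943932, 'cy': 209.7353129636879, 'tool_from_camera': array([[ 2.75714157e-04, -9.52250578e-01, -3.05317476e-01,
         7.86218501e-02],
       [ 9.99999959e-01,  2.38745240e-04,  1.58421503e-04,
        -5.87467048e-04],
       [-7.79638732e-05, -3.05317507e-01,  9.52250604e-01,
        -1.42740109e-01],
       [ 0.00000000e+00,  0.00000000e+00,  0.00000000e+00,
         1.00000000e+00]])}
```

View pics/top0.png

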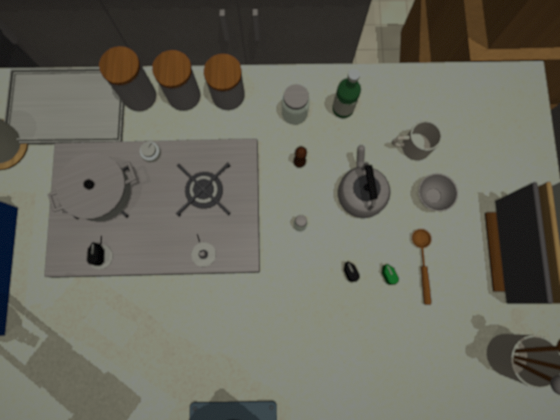

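View pics/side0.png

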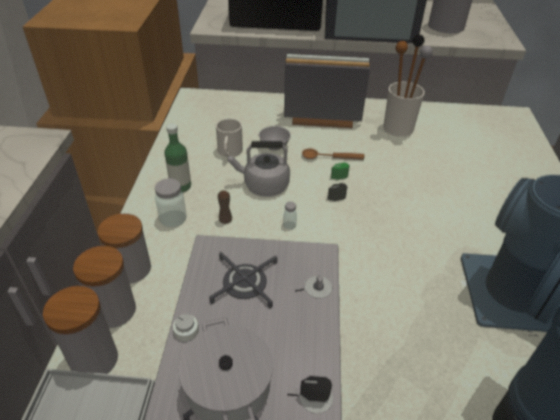

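View pics/wrist0.png

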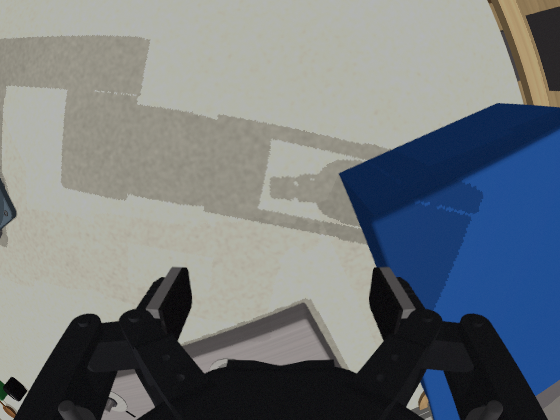

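The top view shows the free burner at about (204,190), with the bare shaft at (204,252) and the pot burner at (90,185). The kettle is at (365,190), with its spout at (361,150). The black knob is at (351,271) and the green look-alike at (390,274). Next I'll measure positions.

```bash
cat > h.py <<'E'
import numpy as np,cv2
from workcell import telemetry, eyes
from scipy.spatial.transform import Rotation as R
def cloud(n,d):
    c=eyes.get_calibration(n); v,u=np.mgrid[0:d.shape[0],0:d.shape[1]].astype(float)
    X=np.stack([(u-c['cx'])/c['fx']*d,(v-c['cy'])/c['fy']*d,d],-1)
    T=c['world_from_camera']; P=X@T[:3,:3].T+T[:3,3]; P[d<=0]=np.nan; return P
def proj(n,p):
    c=eyes.get_calibration(n);T=np.linalg.inv(c['world_from_camera']);q=T[:3,:3]@np.array(p)+T[:3,3]
    return c['fx']*q[0]/q[2]+c['cx'],c['fy']*q[1]/q[2]+c['cy']
def crop(p,u0,v0,u1,v1,s): return cv2.resize(p[v0:v1,u0:u1],None,fx=s,fy=s,interpolation=cv2.INTER_CUBIC)
E
python3 - <<'E'
from h import *
t=cv2.imread('pics/top0.png');s=cv2.imread('pics/side0.png')
g=lambda p:np.clip(p.astype(float)*1.6,0,255).astype('uint8')
a=np.hstack([crop(g(t),145,140,265,280,3.3),crop(g(t),320,140,420,290,3)[:462,:]] ) if 0 else None
cv2.imwrite('pics/c1.png',crop(g(t),145,140,265,280,4.2)); cv2.imwrite('pics/c2.png',crop(g(t),320,140,420,290,4)); cv2.imwrite('pics/c3.png',crop(g(s),200,120,370,220,4.5)); cv2.imwrite('pics/c4.png',crop(g(s),190,240,350,330,4.8))
for n in ['top','side']:
    P=cloud(n,np.load(f'pics/{n}0.npy'))
    for (u,v) in ([(204,190),(204,245),(220,230),(351,271),(370,182),(361,152),(365,205),(250,265),(55,150),(300,240)] if n=='top' else [(267,144),(338,190),(340,170),(318,285),(245,280),(232,165),(330,240),(207,240)]): print(n,u,v,P[v,u].round(4))
E
```

```text
top 204 190 [0.6001 0.0695 0.0692]
top 204 245 [0.4669 0.0698 0.0514]
top 220 230 [0.5037 0.0316 0.0486]
top 351 271 [ 0.4002 -0.2864  0.039 ]
top 370 182 [ 0.5957 -0.3237  0.1428]
top 361 152 [ 0.6848 -0.316   0.0913]
top 365 205 [ 0.5567 -0.3229  0.0706]
top 250 265 [ 0.4171 -0.042   0.0505]
top 55 150 [0.7158 0.4552 0.0473]
top 300 240 [ 0.4825 -0.1661  0.0014]
side 267 144 [ 0.5969 -0.3226  0.1373]
side 338 190 [ 0.3996 -0.2743  0.0364]
side 340 170 [ 0.3931 -0.3696  0.0314]
side 318 285 [0.4459 0.0796 0.0644]
side 245 280 [0.6023 0.0809 0.0631]
side 232 165 [ 0.6917 -0.3103  0.0692]
side 330 240 [ 0.4163 -0.1222 -0.0023]
side 207 240 [ 0.7096 -0.0399  0.0507]
```

View pics/c1.png

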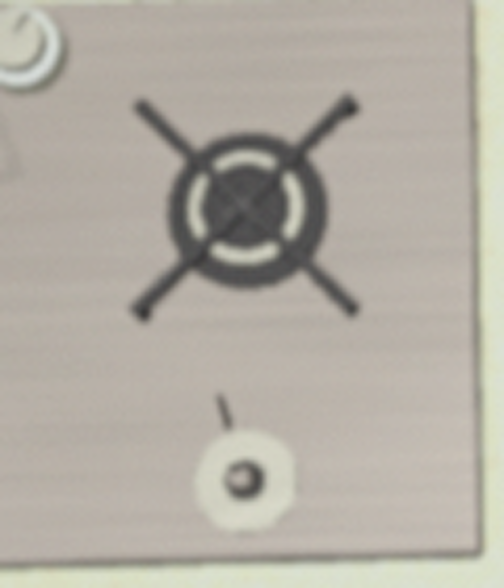

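View pics/c2.png

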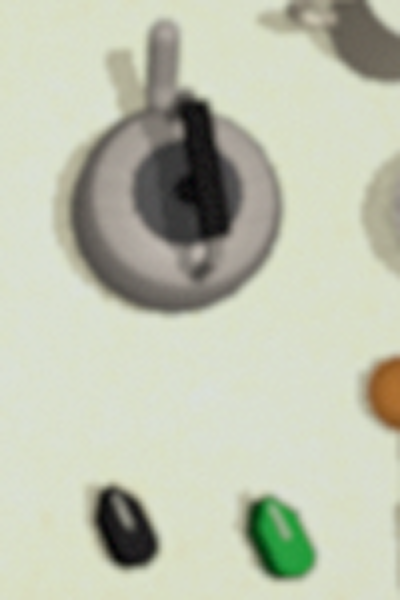

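View pics/c3.png

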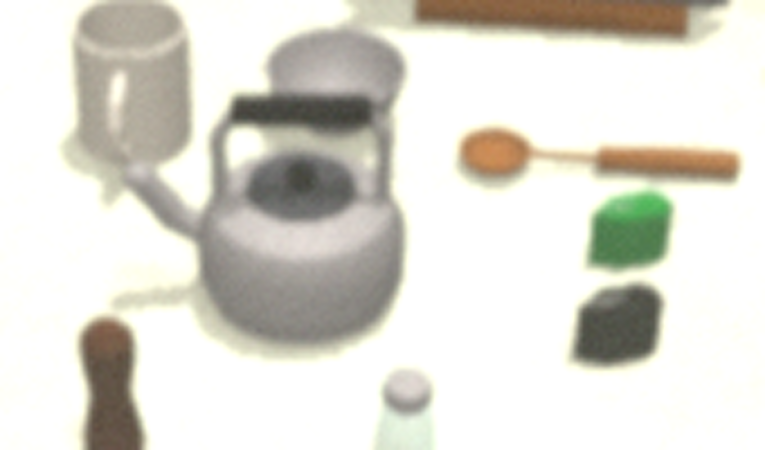

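View pics/c4.png

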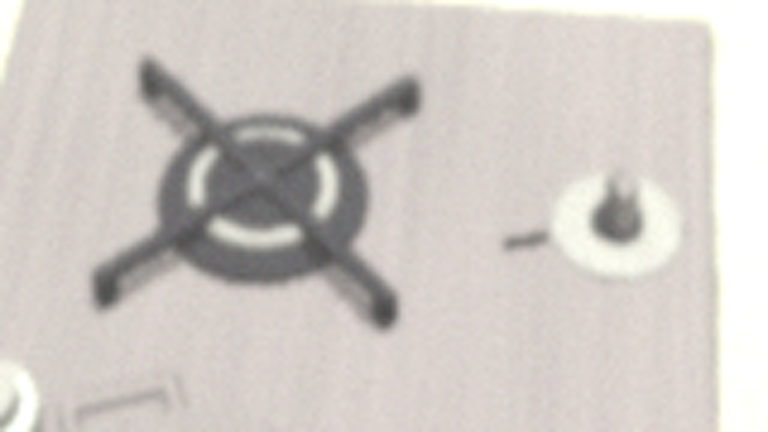

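```bash
cat >> h.py <<'E'
def ortho(n,img,z,cx,cy,half,mm=0.5):
    # metric image: up = +x, left = +y
    N=int(2*half/mm*1000)
    i,j=np.mgrid[0:N,0:N]; X=cx+half-(i+.5)*mm/1000; Y=cy+half-(j+.5)*mm/1000
    c=eyes.get_calibration(n);T=np.linalg.inv(c['world_from_camera'])
    q=np.stack([X,Y,np.full_like(X,z)],-1)@T[:3,:3].T+T[:3,3]
    u=c['fx']*q[...,0]/q[...,2]+c['cx'];v=c['fy']*q[...,1]/q[...,2]+c['cy']
    o=cv2.remap(img,u.astype('f4'),v.astype('f4'),cv2.INTER_CUBIC)
    return np.clip(o.astype(float)*1.6,0,255).astype('uint8')
def grid(o,cx,cy,half,step=0.02):
    o=o.copy();N=o.shape[0]
    f=lambda a:int(round(a))
    import math
    x=math.ceil((cx-half)/step)*step
    while x<cx+half:
        r=f((cx+half-x)/(2*half)*N);cv2.line(o,(0,r),(N,r),(0,200,255),1);cv2.putText(o,f'{x:.2f}',(0,r-1),0,.35,(0,0,255),1);x+=step
    y=math.ceil((cy-half)/step)*step
    while y<cy+half:
        r=f((cy+half-y)/(2*half)*N);cv2.line(o,(r,0),(r,N),(0,200,255),1);cv2.putText(o,f'{y:.2f}',(r,10),0,.35,(0,0,255),1);y+=step
    return o
E
python3 - <<'E'
from h import *
im={n:cv2.imread(f'pics/{n}0.png') for n in ['top','side']}
def pair(name,z,cx,cy,half,mm=.5,step=.02):
    k=[grid(cv2.resize(ortho(n,im[n],z,cx,cy,half,mm),(400,400)),cx,cy,half,step) for n in ['top','side']]
    cv2.imwrite(f'pics/{name}.png',np.hstack(k))
pair('o_disc',.052,.45,.07,.06)
pair('o_grate',.070,.60,.07,.1)
pair('o_knob',.040,.40,-.285,.05,step=.01)
pair('o_hand',.1425,.595,-.323,.08)
pair('o_tip',.080,.45,.07,.03,.25,.01)
E
```

```text
(no output)
```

View pics/o_disc.png

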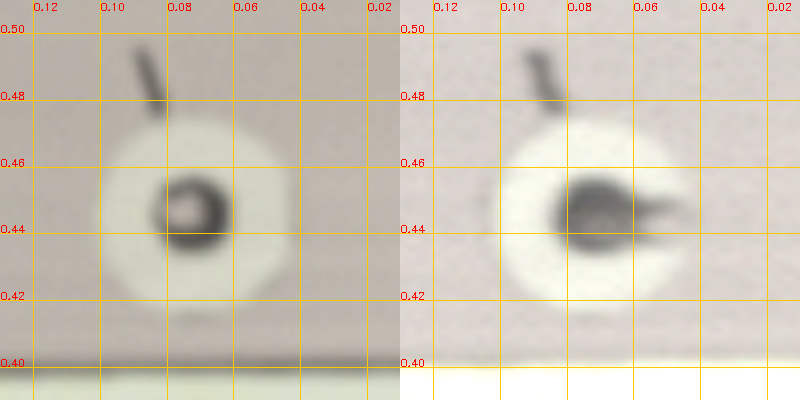

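View pics/o_grate.png

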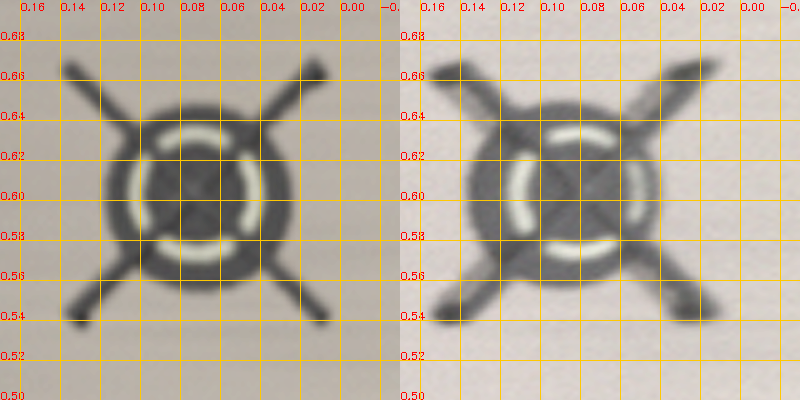

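View pics/o_knob.png

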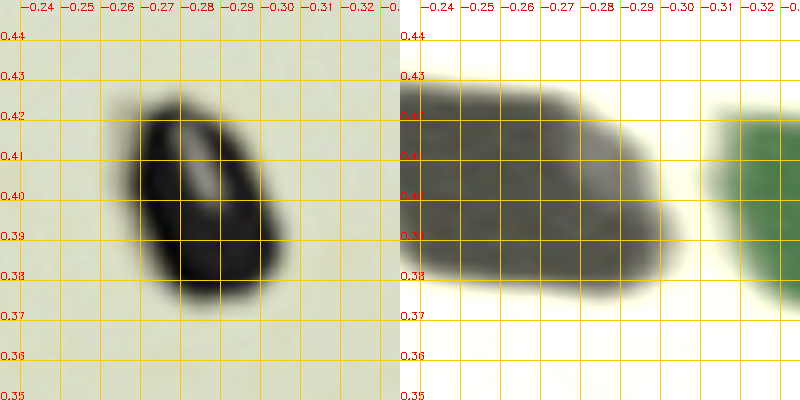

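View pics/o_hand.png

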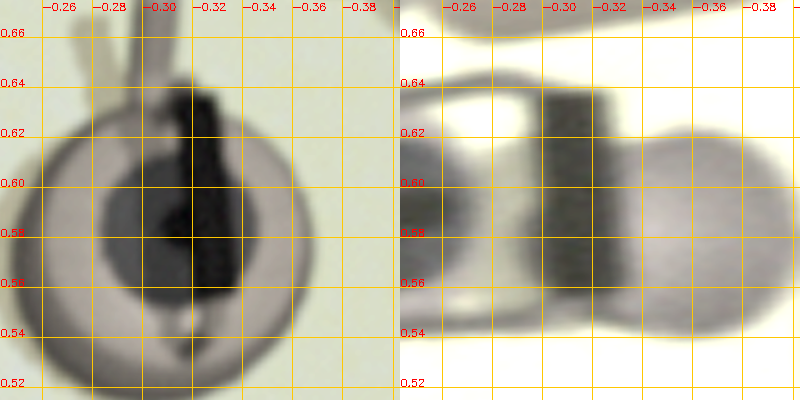

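View pics/o_tip.png

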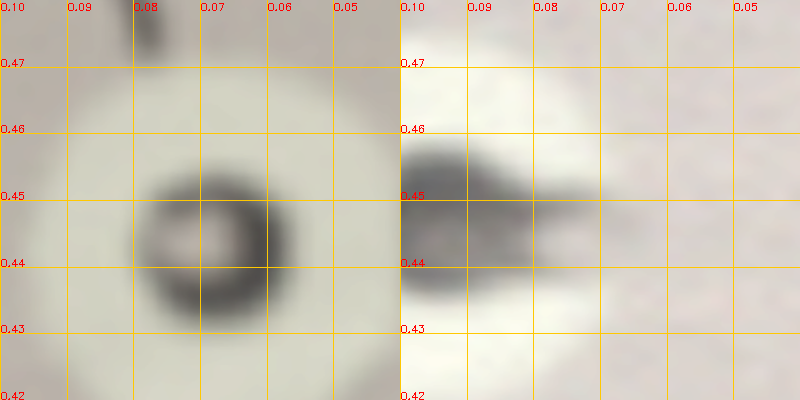

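Both overhead views agree on the disc centre, about (0.4455, 0.0717), and put the mark direction at about 20°. I'll rise, turn and travel to a viewing pose above the kettle.

Emit:
play_rows(increments=[[[0, 0, -0.4, 0, 0, -0.95, 85], [0, 0, -0.4, 0, 0, -0.95, 85], [0, 0, -0.4, 0, 0, -0.95, 85], [0, 0, -0.4, 0, 0, -0.95, 85], [-0.2, -0.6, 0, 0, 0, 0, 85], [-0.32, -0.95, 0, 0, 0, 0, 85], [-0.32, -0.95, 0, 0, 0, 0, 85], [-0.32, -0.95, 0, 0, 0, 0, 85], [-0.32, -0.95, 0, 0, 0, 0, 85], [-0.32, -0.95, 0, 0, 0, 0, 85], [-0.32, -0.95, 0, 0, 0, 0, 85], [-0.32, -0.95, 0, 0, 0, 0, 85]]])

```text
t: 1.65
position: [0.389, 0.1454, 0.3112]
eef_rot: [3.141, 0.0, -3.053]
wrist_force: [0.7, 0.2, -0.6]
opening: 0.0846
```

Emit:
play_rows(increments=[[[-0.32, -0.95, 0, 0, 0, 0, 85], [-0.32, -0.95, 0, 0, 0, 0, 85], [-0.32, -0.95, 0, 0, 0, 0, 85], [-0.32, -0.95, 0, 0, 0, 0, 85], [-0.32, -0.95, 0, 0, 0, 0, 85], [-0.32, -0.95, 0, 0, 0, 0, 85], [-0.32, -0.95, 0, 0, 0, 0, 85], [-0.32, -0.95, 0, 0, 0, 0, 85], [-0.32, -0.95, 0, 0, 0, 0, 85], [-0.3, -0.9, 0.4, 0, 0, 0, 85], [0, 0, 0.4, 0, 0, 0, 85], [0, 0, 0, 0, 0, 0, 85]]])

```text
t: 3.15
position: [0.588, -0.3094, 0.2683]
eef_rot: [3.138, -0.004, -3.054]
wrist_force: [0.2, 0.2, -0.3]
opening: 0.0848
```

```bash
cat >> h.py <<'E'
def wshot(name):
    s=telemetry.sense();p,d=eyes.snapshot('wrist')
    cv2.imwrite(f'pics/{name}.png',p);np.savez(f'pics/{name}.npz',pos=s['position'],rot=s['eef_rot'],d=d)
    print('t',s['t'],'pos',s['position'].round(4),'rot',s['eef_rot'].round(4),'F',s['wrist_force'].round(1),'open',round(s['opening'],4),'q',s['joints'].round(2))
    return p,d,s
def wT(pos,rot):
    T=np.eye(4);T[:3,:3]=R.from_euler('xyz',rot).as_matrix();T[:3,3]=pos
    return T@eyes.get_calibration('wrist')['tool_from_camera']
def wproj(T,P):
    c=eyes.get_calibration('wrist');Ti=np.linalg.inv(T);q=np.asarray(P)@Ti[:3,:3].T+Ti[:3,3]
    rr=np.hypot(q[...,0],q[...,1]);th=np.arctan2(rr,q[...,2]);k=th/np.maximum(rr,1e-9)*c['fx']
    return q[...,0]*k+c['cx'],q[...,1]*k+c['cy']
def wortho(name,z,cx,cy,half,mm=.5,gain=1.0):
    a=np.load(f'pics/{name}.npz');img=cv2.imread(f'pics/{name}.png');T=wT(a['pos'],a['rot'])
    N=int(round(2*half/mm*1000));i,j=np.mgrid[0:N,0:N];X=cx+half-(i+.5)*mm/1000;Y=cy+half-(j+.5)*mm/1000
    u,v=wproj(T,np.stack([X,Y,np.full_like(X,z)],-1))
    return np.clip(cv2.remap(img,u.astype('f4'),v.astype('f4'),cv2.INTER_CUBIC)*gain,0,255).astype('uint8')
E
python3 - <<'E'
from h import *
wshot('w1')
a=[grid(cv2.resize(wortho('w1',z,.597,-.325,.12),(400,400)),.597,-.325,.12) for z in (.1425,.086)]
cv2.imwrite('pics/w1o.png',np.hstack(a))
E
```

```text
t 3.15 pos [ 0.588  -0.3094  0.2683] rot [ 3.1376 -0.0043 -3.0536] F [ 0.2  0.2 -0.3] open 0.0848 q [-0.65  0.45  1.16  0.    1.53 -2.31]
```

View pics/w1.png

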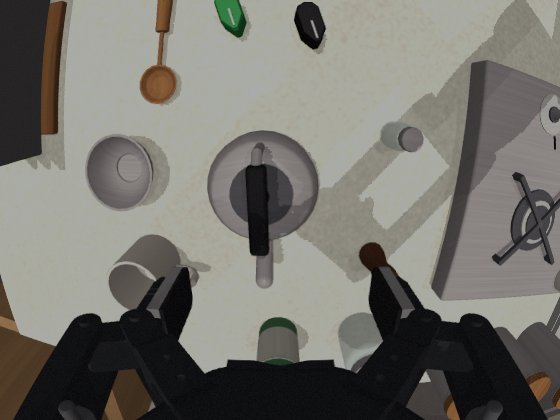

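View pics/w1o.png

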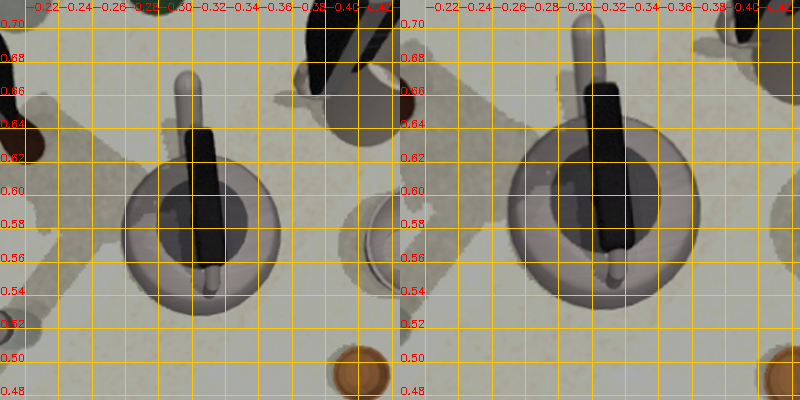

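The wrist view shows the bar from (257,165) to (259,255). On the metric grid its centre is at (0.598, -0.3265) with a yaw of about 5°. That agrees with the static views and matches the tool yaw. I'll descend in two stages.

Emit:
play_rows(increments=[[[-0.17, -0.36, 0, 0, 0, 0, 85], [0, 0, 0.6, 0, 0, 0, 85], [0, 0, 0.8, 0, 0, 0, 85], [0, 0, 0.8, 0, 0, 0, 85], [0, 0, 0.5, 0, 0, 0, 85], [0, 0, 0.3, 0, 0, 0, 85], [0, 0, 0, 0, 0, 0, 85]]])

```text
t: 4.08
position: [0.5992, -0.3263, 0.1215]
eef_rot: [3.141, -0.0, -3.052]
wrist_force: [-0.0, 0.0, 0.8]
opening: 0.0855
```

```bash
python3 - <<'E'
from h import *
wshot('w2')
E
```

```text
t 4.075 pos [ 0.5992 -0.3263  0.1215] rot [ 3.1413e+00 -3.0000e-04 -3.0522e+00] F [-0.   0.   0.8] open 0.0855 q [-0.66  0.57  1.33 -0.    1.24 -2.32]
```

View pics/w2.png

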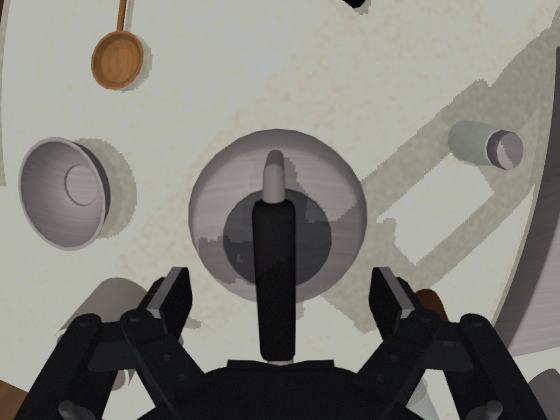

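The bar spans columns 253–296, about 2 mm to the left of the finger centre line. I'll correct that, lower slightly and close.

Emit:
play_rows(increments=[[[0, -0.04, 0.12, 0, 0, 0, 85], [0, 0, 0, 0, 0, 0, 40], [0, 0, 0, 0, 0, 0, 10], [0, 0, 0, 0, 0, 0, 0], [0, 0, 0, 0, 0, 0, 0], [0, 0, 0, 0, 0, 0, 0], [0, 0, 0, 0, 0, 0, 0], [0, 0, 0, 0, 0, 0, 0]]], newtons=80)

```text
t: 5.12
position: [0.5995, -0.3286, 0.1156]
eef_rot: [-3.142, 0.0, -3.053]
wrist_force: [0.1, 1.6, 2.5]
opening: 0.0167
```

Emit:
play_rows(increments=[[[0, 0, -0.1, 0, 0, 0, 0], [0, 0, -0.3, 0, 0, 0, 0], [0, 0, -0.6, 0, 0, 0, 0], [0, 0, -0.8, 0, 0, 0, 0], [0, 0, -0.7, 0, 0, 0, 0], [0, 0, -0.3, 0, 0, 0, 0], [0, 0, 0, 0, 0, 0, 0], [0, 0, 0, 0, 0, 0, 0]]])

```text
t: 6.12
position: [0.5986, -0.3283, 0.2532]
eef_rot: [3.139, -0.003, -3.053]
wrist_force: [-0.1, 0.1, -4.4]
opening: 0.0168
```

```bash
python3 - <<'E'
from h import *
wshot('w3')
P=cloud('top',np.load('pics/top0.npy'))
print('mill',P[150:156,300],'shaker',P[218,300])
p,d=eyes.snapshot('side');cv2.imwrite('pics/s3.png',p)
# hob disc / ring ortho
im={n:cv2.imread(f'pics/{n}0.png') for n in ['top','side']}
k=[grid(cv2.resize(ortho(n,im[n],.052,.6,.07,.08),(400,400)),.6,.07,.08) for n in im]
cv2.imwrite('pics/o_ring.png',np.hstack(k))
# hob edges: project top-face corners
k=[grid(cv2.resize(ortho('top',im['top'],.05,.57,.2,.3,1),(600,600)),.57,.2,.3,.1)]
cv2.imwrite('pics/o_hob.png',k[0])
E
```

```text
t 6.125 pos [ 0.5986 -0.3283  0.2532] rot [ 3.1392e+00 -2.6000e-03 -3.0529e+00] F [-0.1  0.1 -4.4] open 0.0168 q [-0.66  0.49  1.14 -0.    1.52 -2.32]
mill [[ 0.69117913 -0.16703069  0.09411898]
 [ 0.68798373 -0.16687627  0.09607339]
 [ 0.68576563 -0.16686725  0.09506493]
 [ 0.68398461 -0.16692459  0.09269918]
 [ 0.68148998 -0.16687452  0.09252694]
 [ 0.67986694 -0.1669576   0.08962837]] shaker [ 0.52645583 -0.16412876  0.07300334]
```

View pics/w3.png

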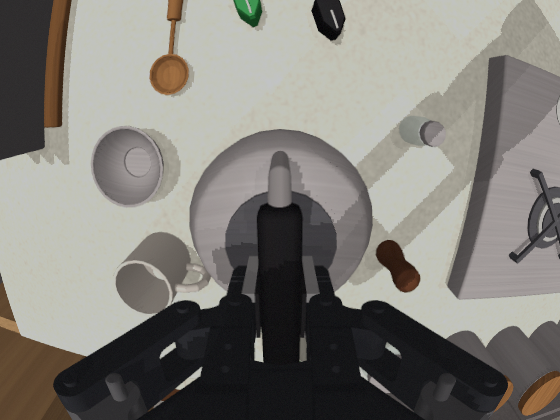

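View pics/s3.png

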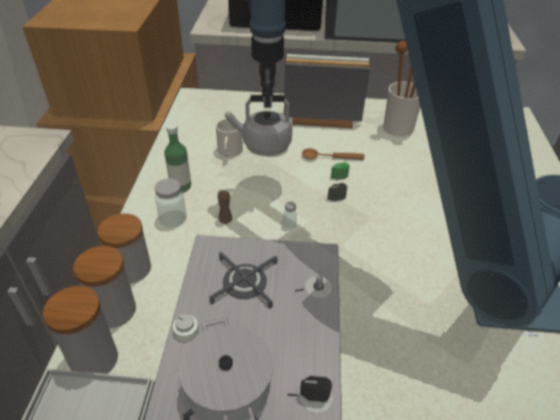

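View pics/o_ring.png

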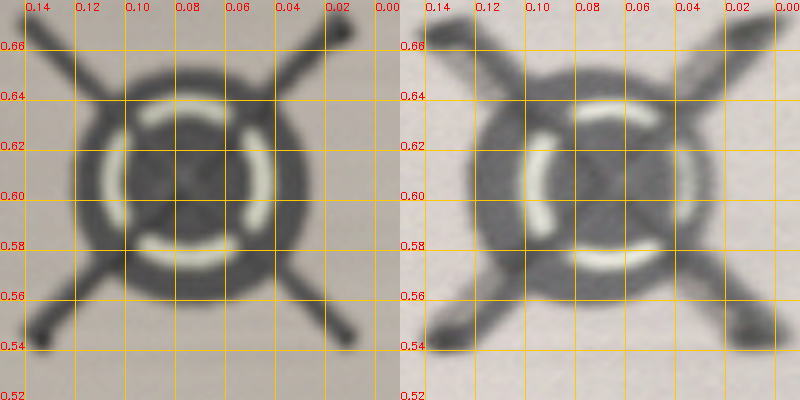

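View pics/o_hob.png

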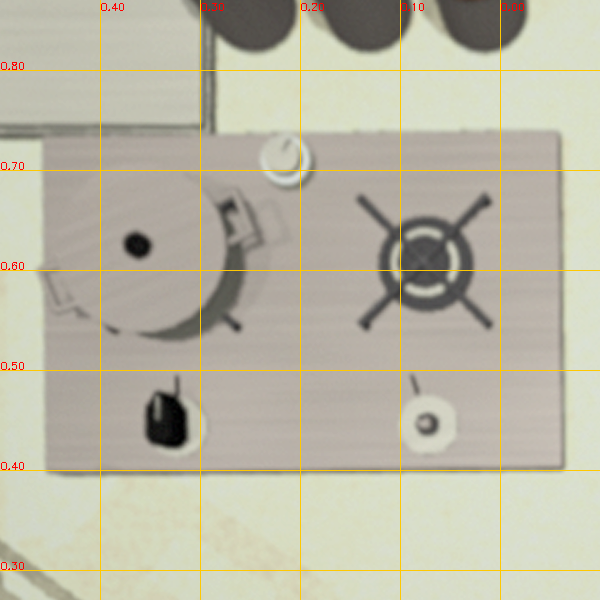

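The kettle hangs upright in the grip and nothing else has moved. The free burner's centre is at (0.6055, 0.0735), and the hob yaw is about +0.6°. I'll carry the kettle over it.

Emit:
play_rows(increments=[[[0, 0, 0, 0, 0, 0.55, 0], [-0.13, 0.3, 0, 0, 0, 0, 0], [-0.13, 0.6, 0, 0, 0, 0, 0], [0, 0.9, 0, 0, 0, 0, 0], [0, 0.9, 0, 0, 0, 0, 0], [0, 0.9, 0, 0, 0, 0, 0], [0, 0.9, 0, 0, 0, 0, 0], [0, 0.9, 0, 0, 0, 0, 0], [0, 0.9, 0, 0, 0, 0, 0], [0, 0.8, 0, 0, 0, 0, 0], [0, 0.5, 0, 0, 0, 0, 0], [0, 0.43, 0, 0, 0, 0, 0]]])

```text
t: 7.72
position: [0.6069, 0.0752, 0.2549]
eef_rot: [3.141, -0.001, -3.127]
wrist_force: [0.1, -0.9, -3.8]
opening: 0.0171
```

Emit:
play_rows(increments=[[[0, 0, 0.2, 0, 0, 0, 0], [0, 0, 0.3, 0, 0, 0, 0], [0, 0, 0, 0, 0, 0, 0], [0, 0, 0, 0, 0, 0, 0]]])

```text
t: 8.22
position: [0.6076, 0.072, 0.23]
eef_rot: [-3.142, -0.0, -3.131]
wrist_force: [0.2, 0.0, -3.5]
opening: 0.0168
```

```bash
python3 - <<'E'
from h import *
wshot('w4')
for n in ['top','side']:
    p,d=eyes.snapshot(n);cv2.imwrite(f'pics/{n}4.png',p);np.save(f'pics/{n}4.npy',d)
t=cv2.imread('pics/top4.png');s=cv2.imread('pics/side4.png')
g=lambda p:np.clip(p.astype(float)*1.6,0,255).astype('uint8')
cv2.imwrite('pics/m4.png',np.hstack([crop(g(t),135,120,275,260,2.85),crop(g(s),170,190,310,330,2.85)]))
E
```

```text
t 8.225 pos [0.6076 0.072  0.23  ] rot [-3.1415e+00 -5.0000e-04 -3.1308e+00] F [ 0.2  0.  -3.5] open 0.0168 q [-0.06  0.37  1.38 -0.    1.39 -1.65]
```

View pics/w4.png

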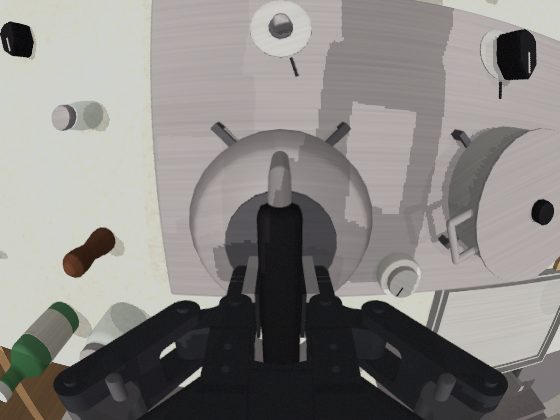

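View pics/m4.png

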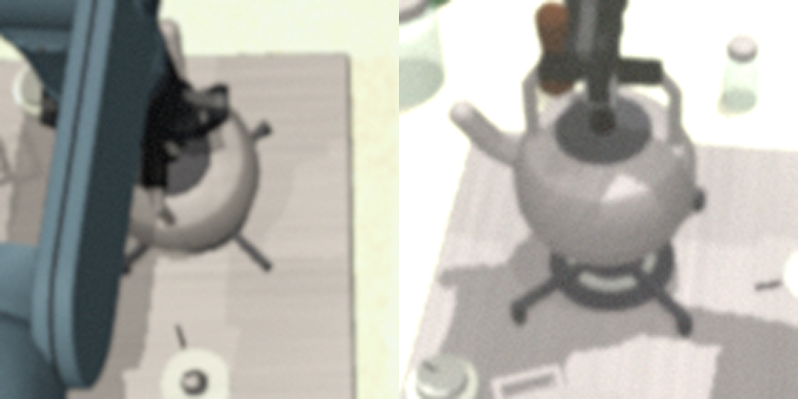

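```bash
python3 - <<'E'
from h import *
a=grid(cv2.resize(wortho('w4',.052,.47,.072,.06,.3),(400,400)),.47,.072,.06,.01)
b=grid(cv2.resize(wortho('w4',.2569,.58,.072,.05,.25),(400,400)),.58,.072,.05,.01)
cv2.imwrite('pics/w4o.png',np.hstack([a,b]))
a=grid(cv2.resize(wortho('w4',.070,.54,.072,.1,.5),(400,400)),.54,.072,.1,.02)
b=grid(cv2.resize(wortho('w2',.1425,.577,-.326,.05,.25),(400,400)),.577,-.326,.05,.01)
cv2.imwrite('pics/w4p.png',np.hstack([a,b]))
E
```

```text
(no output)
```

View pics/w4o.png

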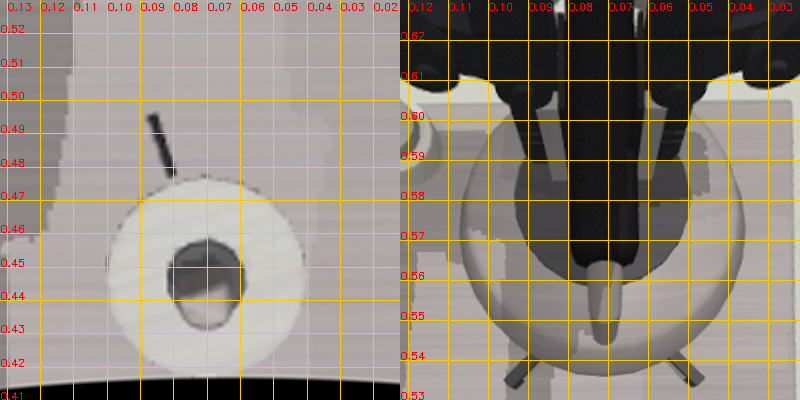

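View pics/w4p.png

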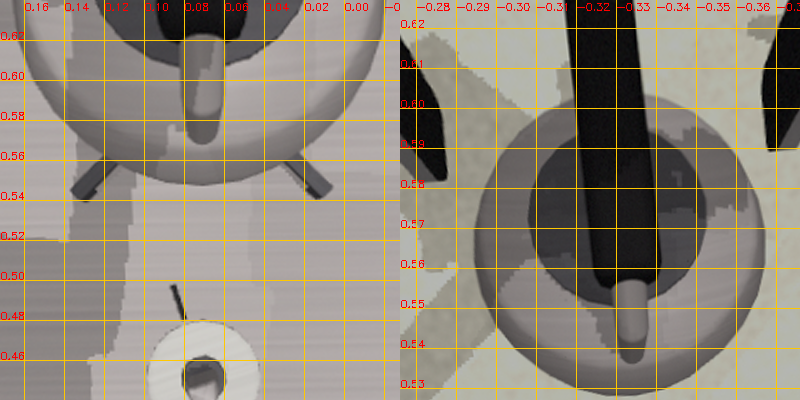

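In the wrist frame the kettle is at about (0.606, 0.0725) and the burner at (0.607, 0.072), so it is centred to about 1 mm. I'll lower it.

Emit:
play_rows(increments=[[[0, 0, 0.3, 0, 0, 0, 0], [0, 0, 0.3, 0, 0, 0, 0], [0, 0, 0.15, 0, 0, 0, 0], [0, 0, 0.06, 0, 0, 0, 0], [0, 0, 0.04, 0, 0, 0, 0], [0, 0, 0, 0, 0, 0, 0]]])

```text
t: 9.12
position: [0.6077, 0.0729, 0.1881]
eef_rot: [-3.142, 0.0, -3.13]
wrist_force: [0.8, 0.4, -4.0]
opening: 0.0172
```

Emit:
play_rows(increments=[[[0, 0, 0.03, 0, 0, 0, 0], [0, 0, 0.02, 0, 0, 0, 0], [0, 0, 0, 0, 0, 0, 0]]])

```text
t: 9.5
position: [0.6077, 0.0729, 0.1856]
eef_rot: [3.142, 0.001, -3.13]
wrist_force: [0.1, 0.2, -2.3]
opening: 0.0169
```

Emit:
play_rows(increments=[[[0, 0, 0.02, 0, 0, 0, 0], [0, 0, 0, 0, 0, 0, 0], [0, 0, 0, 0, 0, 0, 0]]])

```text
t: 9.88
position: [0.6078, 0.0731, 0.1856]
eef_rot: [3.141, 0.002, -3.129]
wrist_force: [-2.2, 0.8, 5.6]
opening: 0.0168
```

Contact is confirmed, so the kettle is seated. I'll open the gripper and rise.

Emit:
play_rows(increments=[[[0, 0, 0, 0, 0, 0, 22], [0, 0, 0, 0, 0, 0, 40], [0, 0, 0, 0, 0, 0, 70], [0, 0, 0, 0, 0, 0, 85], [0, 0, 0, 0, 0, 0, 85], [0, 0, -0.4, 0, 0, 0, 85], [0, 0, -0.8, 0, 0, 0, 85], [0, 0, -0.8, 0, 0, 0, 85], [0, 0, 0, 0, 0, 0, 85]]])

```text
t: 11.0
position: [0.6093, 0.0728, 0.2885]
eef_rot: [-3.141, 0.008, -3.13]
wrist_force: [-0.4, 0.3, -0.4]
opening: 0.0853
```

```bash
python3 - <<'E'
from h import *
wshot('w5')
a=grid(cv2.resize(wortho('w5',.052,.52,.072,.12,.5),(400,400)),.52,.072,.12,.02)
b=grid(cv2.resize(wortho('w5',.2125,.60,.072,.06,.3),(400,400)),.60,.072,.06,.01)
cv2.imwrite('pics/w5o.png',np.hstack([a,b]))
E
```

```text
t 11.0 pos [0.6093 0.0728 0.2885] rot [-3.141   0.0078 -3.1295] F [-0.4  0.3 -0.4] open 0.0853 q [-0.06  0.34  1.28 -0.    1.51 -1.65]
```

View pics/w5.png

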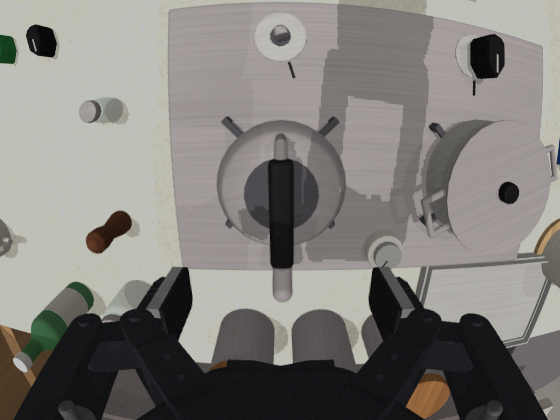

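View pics/w5o.png

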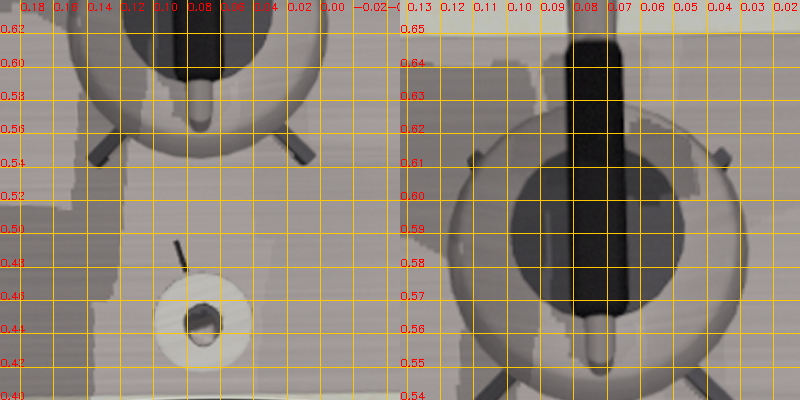

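The kettle stands upright and is released, with its bar centre at (0.6065, 0.0726). The burner in the same frame is at (0.6068, 0.0723), and the spout points straight away from the controls. The knob is next.

Emit:
play_rows(increments=[[[0, 0, 0, 0, 0, -0.93, 85], [0, 0, 0, 0, 0, -0.93, 85], [0, 0, 0, 0, 0, -0.92, 85], [0.5, -0.37, 0, 0, 0, 0, 85], [0.83, -0.62, 0, 0, 0, 0, 85], [0.83, -0.62, 0, 0, 0, 0, 85], [0.83, -0.62, 0, 0, 0, 0, 85], [0.83, -0.62, 0.4, 0, 0, 0, 85], [0.83, -0.62, 0.5, 0, 0, 0, 85], [0.83, -0.62, 0.5, 0, 0, 0, 85], [0.83, -0.62, 0.4, 0, 0, 0, 85], [0.34, -0.25, 0.2, 0, 0, 0, 85]]])

```text
t: 12.55
position: [0.3953, -0.286, 0.1816]
eef_rot: [3.138, -0.002, -2.744]
wrist_force: [-0.3, 0.6, -0.2]
opening: 0.0851
```

Emit:
play_rows(increments=[[[0, 0, 0, 0, 0, 0, 85], [0, 0, 0, 0, 0, 0, 85]]])

```text
t: 12.8
position: [0.3979, -0.2843, 0.1839]
eef_rot: [3.14, 0.0, -2.742]
wrist_force: [-0.5, 0.2, 0.3]
opening: 0.0844
```

```bash
python3 - <<'E'
from h import *
wshot('w6')
a=grid(cv2.resize(wortho('w6',.040,.40,-.287,.05,.25),(400,400)),.40,-.287,.05,.01)
b=grid(cv2.resize(wortho('w6',.0,.40,-.287,.05,.25),(400,400)),.40,-.287,.05,.01)
cv2.imwrite('pics/w6o.png',np.hstack([a,b]))
E
```

```text
t 12.8 pos [ 0.3979 -0.2843  0.1839] rot [ 3.1403  0.     -2.7416] F [-0.5  0.2  0.3] open 0.0844 q [-0.85  0.19  1.75  0.    1.21 -2.82]
```

View pics/w6.png

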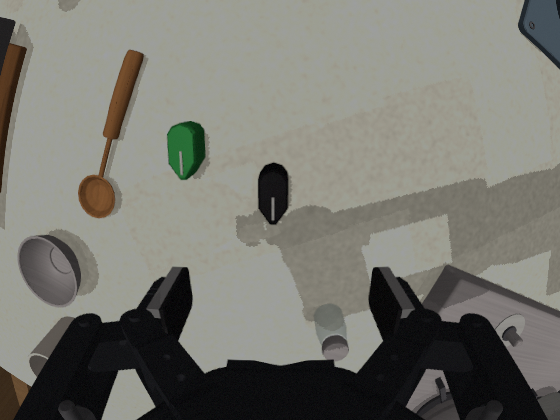

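View pics/w6o.png

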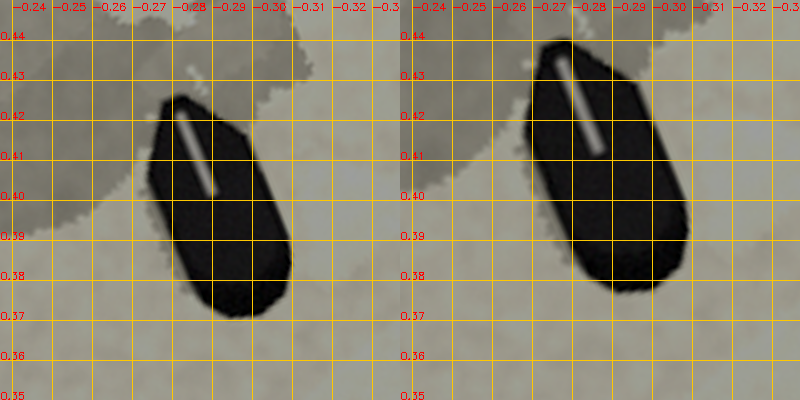

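The wrist view shows the black knob at (273,193), with its nose toward the image bottom. On the metric grid its axis is at about (0.398, -0.2905) with a yaw of 22.5°, which matches the tool. I'll descend with a narrowed opening to clear the green one.

Emit:
play_rows(increments=[[[0.05, -0.12, 0.3, 0, 0, 0, 60], [0, 0, 0.7, 0, 0, 0, 60], [0, 0, 0.8, 0, 0, 0, 60], [0, 0, 0.8, 0, 0, 0, 60], [0, 0, 0.5, 0, 0, 0, 60], [0, 0, 0.2, 0, 0, 0, 60], [0, 0, 0.1, 0, 0, 0, 60], [0, 0, 0, 0, 0, 0, 60]]])

```text
t: 13.85
position: [0.3983, -0.2918, 0.0147]
eef_rot: [-3.141, 0.0, -2.741]
wrist_force: [1.2, -0.2, 0.8]
opening: 0.0598
```

```bash
python3 - <<'E'
from h import *
wshot('w7')
E
```

```text
t 13.85 pos [ 0.3983 -0.2918  0.0147] rot [-3.1407e+00  3.0000e-04 -2.7412e+00] F [ 1.2 -0.2  0.8] open 0.0598 q [-0.86  0.42  1.92 -0.    0.8  -2.83]
```

View pics/w7.png

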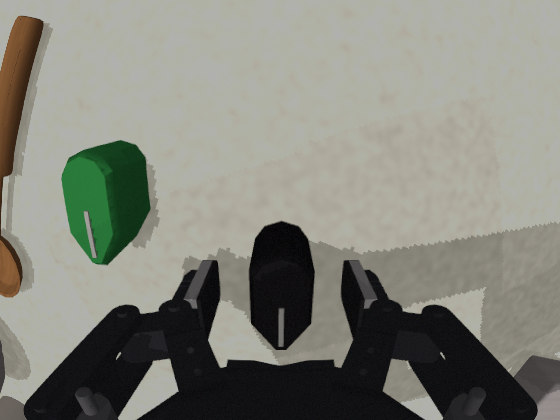

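The knob is centred between the pads and aligned with them. I'll close.

Emit:
play_rows(increments=[[[0, 0, 0.06, 0, 0, 0, 60], [0, 0, 0, 0, 0, 0, 40], [0, 0, 0, 0, 0, 0, 30], [0, 0, 0, 0, 0, 0, 22], [0, 0, 0, 0, 0, 0, 15], [0, 0, 0, 0, 0, 0, 15], [0, 0, 0, 0, 0, 0, 15]]], newtons=60)

```text
t: 14.78
position: [0.3982, -0.2919, 0.0117]
eef_rot: [-3.141, 0.0, -2.741]
wrist_force: [-0.8, -0.5, 5.3]
opening: 0.0272
```

```bash
python3 - <<'E'
from h import *
p,d,s=wshot('w8')
pos=s['position']
a=wortho('w8',.040,pos[0],pos[1],.05,.25)
b=wortho('w7',.040,.3983,-.2918,.05,.25)
print(pos)
cv2.imwrite('pics/w8o.png',np.hstack([grid(a,pos[0],pos[1],.05,.01),grid(b,.3983,-.2918,.05,.01)]))
E
```

```text
t 14.775 pos [ 0.3982 -0.2919  0.0117] rot [-3.1407e+00  2.0000e-04 -2.7414e+00] F [-0.8 -0.5  5.3] open 0.0272 q [-0.86  0.43  1.93 -0.    0.79 -2.83]
[ 0.39817204 -0.29188987  0.01174588]
```

View pics/w8.png

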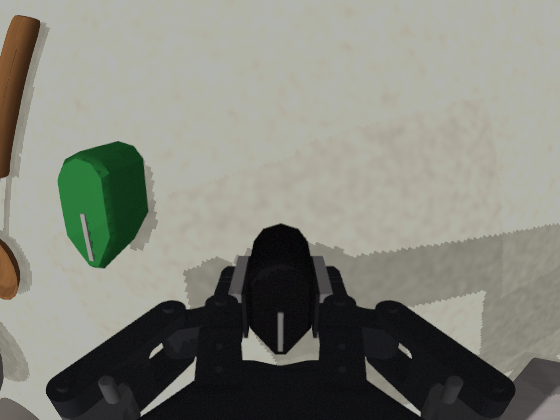

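View pics/w8o.png

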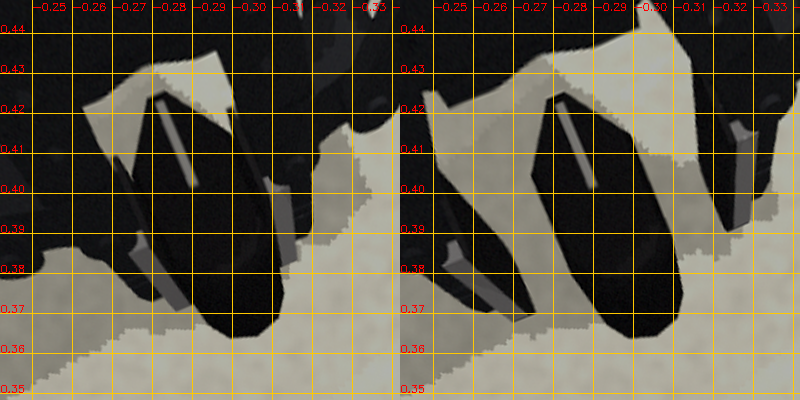

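The grasp is good: the opening is 27 mm and the nose tip is about 29.3 mm ahead of the TCP, so the bore axis is essentially at the TCP. I'll lift and go to a viewing pose beyond the shaft.

Emit:
play_rows(increments=[[[0, 0, -0.2, 0, 0, 0, 15], [0, 0, -0.6, 0, 0, 0, 15], [0, 0, -0.8, 0, 0, 0.54, 15], [0, 0, -0.8, 0, 0, 0, 15], [-0.3, 0.45, -0.6, 0, 0, 0, 15], [-0.52, 0.78, -0.5, 0, 0, 0, 15], [-0.6, 0.9, -0.4, 0, 0, 0, 15], [-0.6, 0.9, -0.3, 0, 0, 0, 15], [-0.6, 0.9, 0, 0, 0, 0, 15], [-0.6, 0.9, 0, 0, 0, 0, 15], [-0.6, 0.9, 0, 0, 0, 0, 15], [-0.55, 0.86, 0, 0, 0, 0, 15]]])

```text
t: 16.32
position: [0.4998, 0.0923, 0.2217]
eef_rot: [-3.141, 0.0, -2.817]
wrist_force: [0.6, -0.4, 0.1]
opening: 0.0269
```

Emit:
play_rows(increments=[[[0, 0, 0, 0, 0, 0, 15], [0, 0, 0, 0, 0, 0, 15]]])

```text
t: 16.58
position: [0.4994, 0.0903, 0.2212]
eef_rot: [-3.141, -0.001, -2.816]
wrist_force: [-0.1, -0.4, -0.6]
opening: 0.027
```

```bash
python3 - <<'E'
from h import *
p,d,s=wshot('w9')
a=grid(cv2.resize(wortho('w9',.052,.456,.072,.05,.25),(400,400)),.456,.072,.05,.01)
b=grid(cv2.resize(wortho('w9',.080,.446,.072,.02,.1),(400,400)),.446,.072,.02,.01)
cv2.imwrite('pics/w9o.png',np.hstack([a,b]))
E
```

```text
t 16.575 pos [0.4994 0.0903 0.2212] rot [-3.1414e+00 -9.0000e-04 -2.8158e+00] F [-0.1 -0.4 -0.6] open 0.027 q [-0.04  0.19  1.65 -0.    1.3  -1.94]
```

View pics/w9.png

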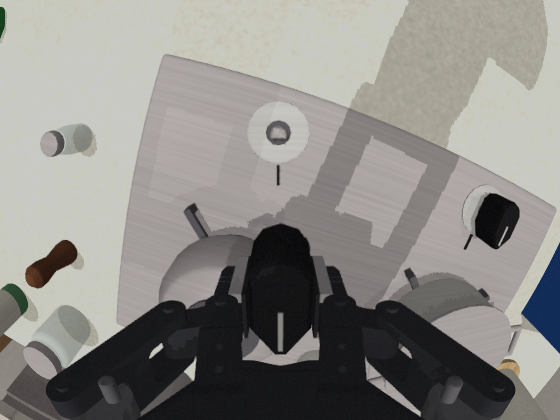

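View pics/w9o.png

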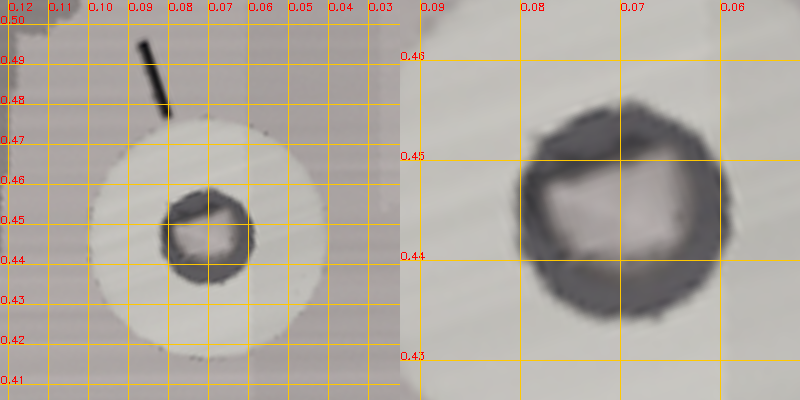

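The wrist view shows the shaft at (278,131) with the mark straight below it at column 278, so the yaw is aligned: 18.5° for the mark and 18.7° for the tool. The shaft is at about (0.446, 0.070), and the static view agrees once its +2 mm y bias is removed. I'll move above it.

Emit:
play_rows(increments=[[[0.4, -0.05, 0, 0, 0, 0, 15], [0.5, 0, 0, 0, 0, 0, 15], [0.23, 0, 0.3, 0, 0, 0, 15], [0, 0, 0.6, 0, 0, 0, 15], [0, 0, 0.7, 0, 0, 0, 15], [0, 0, 0.5, 0, 0, 0, 15], [0, 0, 0.2, 0, 0, 0, 15], [0, 0, 0, 0, 0, 0, 15], [0, 0, 0, 0, 0, 0, 15]]])

```text
t: 17.75
position: [0.448, 0.0696, 0.1073]
eef_rot: [-3.141, 0.002, -2.817]
wrist_force: [-0.5, 0.6, 0.5]
opening: 0.027
```

```bash
python3 - <<'E'
from h import *
p,d,s=wshot('w10')
g=lambda p:np.clip(p.astype(float)*1.6,0,255).astype('uint8')
for n in ['top','side']:
    p,d=eyes.snapshot(n);cv2.imwrite(f'pics/{n}10.png',p)
t=cv2.imread('pics/top10.png');s=cv2.imread('pics/side10.png')
cv2.imwrite('pics/m10.png',np.hstack([crop(g(t),155,200,255,300,4),crop(g(s),270,230,370,330,4)]))
E
```

```text
t 17.75 pos [0.448  0.0696 0.1073] rot [-3.1408e+00  1.8000e-03 -2.8175e+00] F [-0.5  0.6  0.5] open 0.027 q [-0.09  0.22  1.93 -0.    0.99 -1.99]
```

View pics/m10.png

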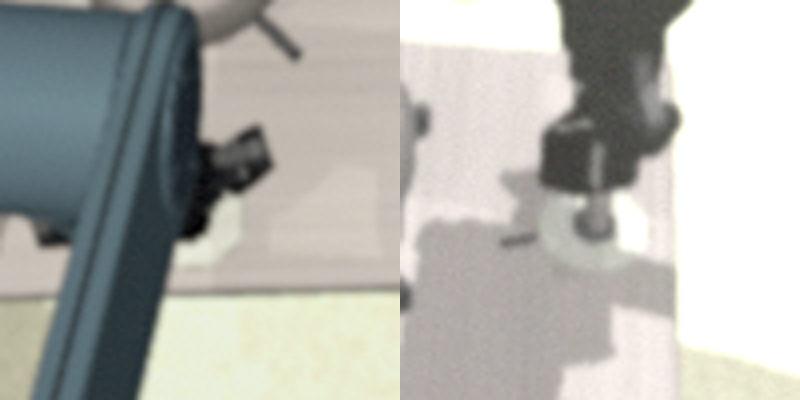

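View pics/w10.png

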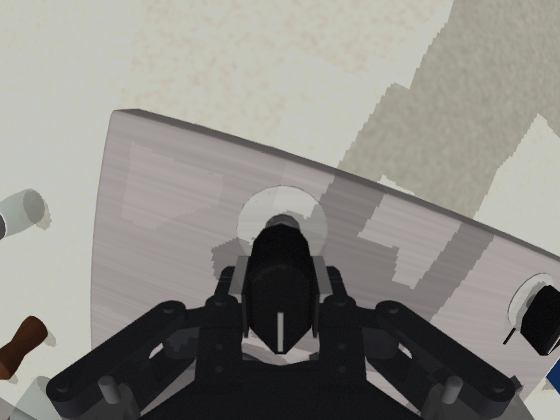

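```bash
cat > fit.py <<'E'
from h import *
from scipy.optimize import least_squares
def fitdisc(name,z,r,c0,step=.1e-3):
    a=np.load(f'pics/{name}.npz');img=cv2.GaussianBlur(cv2.cvtColor(cv2.imread(f'pics/{name}.png'),cv2.COLOR_BGR2GRAY),(0,0),.7).astype('f4');T=wT(a['pos'],a['rot'])
    c=np.array(c0)
    for it in range(4):
        pts=[]
        for th in np.arange(0,2*np.pi,np.radians(3)):
            rr=np.arange(r-.004,r+.004,step)
            P=np.stack([c[0]+rr*np.cos(th),c[1]+rr*np.sin(th),np.full_like(rr,z)],-1)
            u,v=wproj(T,P);s=cv2.remap(img,u.astype('f4')[None],v.astype('f4')[None],cv2.INTER_LINEAR)[0]
            gr=np.gradient(s);k=np.argmin(gr)  # bright disc -> darker outside
            if gr[k]<-.7: pts.append(P[k,:2])
        pts=np.array(pts)
        f=least_squares(lambda q:np.hypot(*(pts-q[:2]).T)-q[2],[*c,r],loss='soft_l1',f_scale=.0004)
        c=f.x[:2]
    return f.x,len(pts),np.median(abs(f.fun))
for n in ['w4','w5','w9','w10']:
    print(n,fitdisc(n,.052,.030,(.4465,.0700)))
E
python3 fit.py
```

```text
w4 (array([0.44624679, 0.07031533, 0.02957935]), 120, np.float64(0.00026908363848384895))
w5 (array([0.4461314 , 0.07029697, 0.02934948]), 119, np.float64(0.00026112421821831294))
w9 (array([0.44632067, 0.06994283, 0.02944719]), 118, np.float64(0.00022675462569201124))
w10 (array([0.44630053, 0.07009191, 0.02956416]), 88, np.float64(0.00016042147569823514))
```

The disc fits agree at (0.4463, 0.0701). I'll make a small correction and approach the shaft top.

Emit:
play_rows(increments=[[[0.02, 0.02, 0.1, 0, 0, 0, 15], [0, 0, 0.16, 0, 0, 0, 15], [0, 0, 0, 0, 0, 0, 15], [0, 0, 0, 0, 0, 0, 15]]])

```text
t: 18.4
position: [0.4457, 0.0707, 0.0931]
eef_rot: [3.141, -0.0, -2.817]
wrist_force: [0.3, 0.2, -0.1]
opening: 0.027
```

Emit:
play_rows(increments=[[[0, 0, 0, 0, 0, 0, 15], [0, 0, 0, 0, 0, 0, 15]]])

```text
t: 18.65
position: [0.446, 0.0706, 0.0935]
eef_rot: [-3.141, 0.0, -2.817]
wrist_force: [0.9, -0.6, -0.0]
opening: 0.0271
```

Emit:
play_rows(increments=[[[0, 0, 0, 0, 0, 0, 15]]])

```text
t: 18.77
position: [0.4459, 0.0706, 0.0934]
eef_rot: [-3.141, 0.0, -2.817]
wrist_force: [0.8, 1.4, -0.7]
opening: 0.0267
```

```bash
python3 - <<'E'
from fit import *
wshot('w11');print(fitdisc('w11',.052,.030,(.4463,.0701)))
E
```

```text
w4 (array([0.44620452, 0.07026251, 0.02960568]), 120, np.float64(0.0003178678099777371))
w5 (array([0.44612681, 0.07035433, 0.02934649]), 119, np.float64(0.00021577408553236435))
w9 (array([0.44629594, 0.06994194, 0.02943384]), 118, np.float64(0.0002118073576006449))
w10 (array([0.44629818, 0.07005446, 0.02955942]), 88, np.float64(0.0001566829801262909))
t 18.775 pos [0.4459 0.0706 0.0934] rot [-3.1414e+00  2.0000e-04 -2.8169e+00] F [ 0.8  1.4 -0.7] open 0.0267 q [-0.09  0.23  1.95 -0.    0.96 -1.99]
(array([0.44635785, 0.07006352, 0.02954774]), 78, np.float64(0.0002171957311388282))
```

Emit:
play_rows(increments=[[[-0.015, -0.01, 0, 0, 0, 0, 15], [0, 0, 0.04, 0, 0, 0, 15], [0, 0, 0.04, 0, 0, 0, 15], [0, 0, 0, 0, 0, 0, 15]]])

```text
t: 19.32
position: [0.4463, 0.0704, 0.089]
eef_rot: [3.141, -0.001, -2.817]
wrist_force: [-1.3, 0.0, 0.6]
opening: 0.027
```

Emit:
play_rows(increments=[[[0, 0, 0.04, 0, 0, 0, 15], [0, 0, 0.04, 0, 0, 0, 15], [0, 0, 0, 0, 0, 0, 15]]])

```text
t: 19.7
position: [0.446, 0.0703, 0.0848]
eef_rot: [3.141, -0.002, -2.817]
wrist_force: [-2.6, -1.9, -2.2]
opening: 0.0268
```

It is 7 mm past the shaft tip with no upward force, so the bore is on the shaft. A slight lateral push suggests easing about 0.4 mm along the tool's +x. I'll continue.

Emit:
play_rows(increments=[[[0.008, 0, 0.04, 0, 0, 0, 15], [0, 0, 0.06, 0, 0, 0, 15], [0, 0, 0.04, 0, 0, 0, 15], [0, 0, 0, 0, 0, 0, 15]]])

```text
t: 20.2
position: [0.4459, 0.0703, 0.0779]
eef_rot: [3.141, -0.001, -2.817]
wrist_force: [-3.4, -2.5, -1.2]
opening: 0.0266
```

Emit:
play_rows(increments=[[[0.01, 0, 0.04, 0, 0, 0, 15], [0, 0, 0.04, 0, 0, 0, 15], [0, 0, 0, 0, 0, 0, 15]]])

```text
t: 20.58
position: [0.4459, 0.0702, 0.0741]
eef_rot: [3.142, 0.0, -2.817]
wrist_force: [-2.0, -2.0, -1.9]
opening: 0.0269
```

Emit:
play_rows(increments=[[[0, 0, 0.04, 0, 0, 0, 15], [0, 0, 0.02, 0, 0, 0, 15], [0, 0, 0, 0, 0, 0, 15]]])

```text
t: 20.95
position: [0.4459, 0.0702, 0.0715]
eef_rot: [-3.142, 0.0, -2.817]
wrist_force: [-5.8, -1.5, 4.4]
opening: 0.0267
```

The spring contact appears at the expected height. I'll press on in small steps.

Emit:
play_rows(increments=[[[0.01, 0, 0.03, 0, 0, 0, 15], [0, 0, 0.02, 0, 0, 0, 15], [0, 0, 0, 0, 0, 0, 15], [0, 0, 0, 0, 0, 0, 15]]])

```text
t: 21.45
position: [0.4459, 0.0701, 0.0693]
eef_rot: [-3.141, 0.001, -2.817]
wrist_force: [-4.1, -0.4, 7.0]
opening: 0.0268
```

Emit:
play_rows(increments=[[[0, 0, 0.02, 0, 0, 0, 15], [0, 0, 0, 0, 0, 0, 15], [0, 0, 0, 0, 0, 0, 15]]])

```text
t: 21.82
position: [0.4459, 0.0701, 0.0684]
eef_rot: [-3.141, 0.001, -2.817]
wrist_force: [-4.9, -0.2, 7.0]
opening: 0.0268
```

Emit:
play_rows(increments=[[[0, 0, 0.02, 0, 0, 0, 15], [0, 0, 0, 0, 0, 0, 15], [0, 0, 0, 0, 0, 0, 15]]])

```text
t: 22.2
position: [0.446, 0.0701, 0.0676]
eef_rot: [-3.141, 0.001, -2.817]
wrist_force: [-5.1, -0.4, 10.0]
opening: 0.0271
```

Emit:
play_rows(increments=[[[0, 0, 0.01, 0, 0, 0, 15], [0, 0, 0, 0, 0, 0, 15], [0, 0, 0, 0, 0, 0, 15]]])

```text
t: 22.58
position: [0.446, 0.0701, 0.0676]
eef_rot: [-3.141, 0.002, -2.817]
wrist_force: [-6.5, -0.5, 14.5]
opening: 0.027
```

```bash
python3 - <<'E'
from h import *
p,d,s=wshot('w12')
g=lambda p:np.clip(p.astype(float)*1.6,0,255).astype('uint8')
P,D=eyes.snapshot('side');cv2.imwrite('pics/s12.png',P);t,D=eyes.snapshot('top');cv2.imwrite('pics/t12.png',t)
cv2.imwrite('pics/m12.png',np.hstack([crop(g(P),170,150,370,350,2),crop(g(t),100,100,300,300,2)]))
E
```

```text
t 22.575 pos [0.446  0.0701 0.0676] rot [-3.1411e+00  1.6000e-03 -2.8168e+00] F [-6.5 -0.5 14.5] open 0.027 q [-0.09  0.27  1.98  0.    0.89 -1.99]
```

View pics/m12.png

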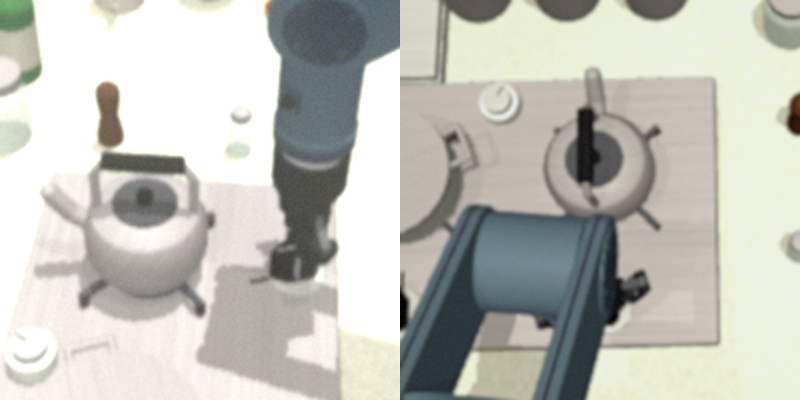

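View pics/w12.png

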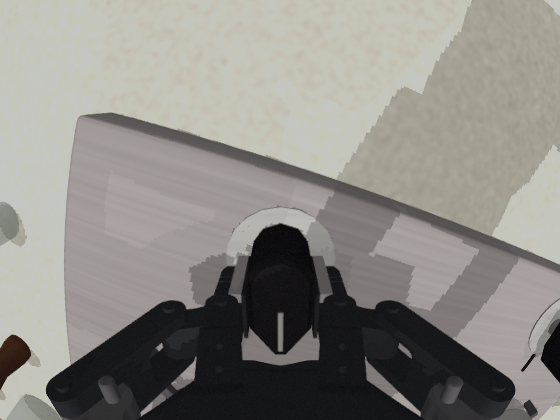

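Force rose from 10 to 14.5 N with z unchanged at 0.0676. That is the predicted stop height, about 6 mm below first spring contact, so the shaft is at its stop. The kettle is still upright and centred. I'll hand in while holding the knob pressed.

```bash
python3 - <<'E'
from workcell import order
print(order.hand_in())
E
```

```text
the job is handed in; nothing more can be done
None
```

The kettle is on the free burner and released, and the loose knob is on the bare shaft and held pressed down. I handed the job in at about 22.7 s; no verdict was reported.

- **Kettle:** It stands upright with its spout pointing straight away from the controls. After release, its handle centre measured (0.6065, 0.0726) and the burner centre (0.6068, 0.0723) in the same wrist picture. A later picture showed it still there.
- **Knob:** Its nose lines up with the mark beside the shaft (18.7° for the tool, 18.5° for the mark). It slid down the shaft with no upward force until the spring contact, at about the expected height.
- **Press:** I pressed it about 6 mm further, until the force rose to about 14 N with no more travel. That height is the one predicted for the stop. The grip is set to 60 N.

**Doubts and disagreements:**
- The static top view put things about 2 mm further left (+y) than the wrist camera. I used the wrist values for the shaft.
- A side force of about 6 N remains on the knob, probably from the bore touching the shaft. It did not stop the knob going in.
- I judged the knob's seating and the shaft's travel from height and force, since the knob hides the shaft in the pictures.

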